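# Wedge a specimen post into its stand and set the stand on display

## Robot

A 6-joint arm with a two-finger parallel gripper is mounted at the origin on the work surface. World frame = base frame: x ahead of the robot, y to its left, z up, the work surface at z = 0. Lengths are in m, angles in rad, forces in N, time in s.
With the tool pointing down it reaches from about 0.35 to 1 m from the base axis. Payload 7.1 kg.
Tool frame: the origin (TCP) lies midway between the tips of the shut fingers; the grasp point (between the pads) lies 19 mm behind it; z points along the fingers, y is the direction in which the jaws open and shut (so a half turn about z gives the same grasp; the last joint's range is limited). The gripper opens to 85 mm and grips with 20 to 120 N. Pads are 22 mm wide; open, the fingers measure 114 mm over their backs; the gripper's body (76 mm by 85 mm) begins 54 mm behind the grasp point. The pads swing forward as they close: fully open they stand 13 mm farther back than shut.
Start: joints at [1.109, 0.423, 1.63, -0, 1.089, -0.019], TCP at [0.268, 0.565, 0.231] pointing down, gripper open.
Joint ranges: [-3, 3], [-0.9, 2.11], [0.09, 2.58], [-1.31, 4.45], [0.11, 2.69], [-2.54, 2.54]. Speed limits (rad/s): [2.39, 2.39, 3.01, 3.14, 3.14, 3.14].

## Interface

Orientations are given as a unit quaternion [x, y, z, w].
In Python, from bench import monitor, camera, camera_info, ticket gives the robot as it stands.
- The arm moves only by the shell command python3 -m handwheel 'ROWS' [FORCE]. ROWS is JSON, a list of rows, each an object of numbers: "x", "y", "z": the shift along the tool's x, y, z in mm; "spin": the turn about the tool's z in degrees; "fingers": the gripper command: -1 is fully open, 1 is shut, values between are in proportion. In form: [{"x": .., "y": .., "z": .., "spin": .., "fingers": ..}, ...]. A call has exactly 10 rows; each row is the pose to reach, as a shift and turn from the pose commanded when the call began, along the tool's axes at that moment; what a row does not reach only later rows make up. A row lasts 1/12 s, in which the tool goes at most 41.7 mm and 7.16 degrees, less where a joint would pass 70% of its speed; a pose out of reach is approached as far as the arm can. A call with a gripper value outside its range is refused whole. The fingers move at their own pace and stop on an object; FORCE is the grip in N (left out, the last holds). Time passes only in rows, so rows that repeat a pose let the fingers close, or fill a call up. It gives the time, the measured TCP pose, the force and the opening at its end, in the units of the state.
- monitor.state(): the state, without advancing time (a new reading comes with each control period).
- camera(name): name is "scene" or "top"; returns (picture, depth): 400x640x3 uint8, red, green, blue; 400x640 float32, m along the optical axis (not along the pixel's ray), 0 where there is no reading.
- camera_info(name): a dict with "vfov" (degrees; the focal length in pixels is half the picture's height over the tangent of half this angle, whatever the lens; pixels are square), "cx", "cy" (the principal point, pixels), "R" (3x3) and "t" (3): a world point X has camera coordinates R X + t. Camera axes: x right, y down, z forward; pixel columns grow to the right and rows downward; lengths in m; the calibration is good to about 2 mm. A picture is of the moment at which its call begins. camera_info takes no time and is no camera call.
- ticket.job_done(): hands the job in, once; it reports no verdict.
The state is a dict: "clock": time; "joint_pos": joint angles; "dq": joint speeds; "effort": joint torques, N m; "tool_pos": TCP position; "orientation": TCP orientation; "wrist_force": force on the tool from outside, world axes, zero at the start; "moment": the same for the moment, N m; "finger_gap": finger opening in m.
Only numpy, scipy, OpenCV 4.12 (cv2) and the standard library are available. Lean on these libraries where they do the work, as an engineer would, in place of code of your own. Each camera call takes 0.05 s, during which the arm holds its last target.

## Task

Put the display stand together: take the flat-headed steel post out of the rack, stand its tapered shank in the split brass socket of the wooden foot, and push it down firmly, about 15 N and never more than 20 N, so that it jams there by friction alone. Then lift the whole stand by the post, without holding the foot, and set it down gently in the middle of the stone slab, upright and let go. Leave the spare post, the crystal cluster and the jar where they are.

Things in the scene. Friction and masses are not known exactly. Their poses are not given: they have to be found in the camera images.
- post: Turned steel post, 106 mm long, 0.14 to 0.22 kg, the taller and thicker of the two standing head up in the rack (in either hole). Origin: centre of its lower end; z runs up its axis. Upwards: tapered shank 0 to 50 mm, 14 mm diameter at the end growing evenly to 22 mm; neck 23 mm diameter, 50 to 74 mm; head, a straight cylinder 32 mm diameter, 74 to 106 mm.
- post_top (a point): Centre of the flat top of the post's head, 106 mm above its origin. Grip the post by the head; the flat top can also be pushed or tapped.
- foot: Turned wooden foot of the stand, 0.6 kg in all, loose on the rubber pad. Origin: centre of its underside, z up. Flange 96 mm diameter, 12 mm high; above it a boss 58 mm diameter up to 74 mm. In the boss's bore (32 mm) is a split brass sleeve of six springy leaves: its tapered socket matches the post's shank.
- mouth (a point): Point on the foot's axis level with the top of its boss, 74 mm above its underside. The brass sleeve begins 1 to 17 mm below it with a 45-degree funnel about 25 mm wide narrowing to 19 mm, then the taper.
- seat (a point): Point on the foot's axis 26 mm above its underside. About here, but up to 8 mm higher or lower (it differs from stand to stand and can only be felt), the shank's lower end is when the shank first touches the leaves all round. Each mm deeper takes 3 to 7 N more, in small slips; 15 N drives it 2 to 5 mm in, where it stays and carries the foot's 6 N. Pushed with under 12 N it is not safely jammed.
- pad: Fixed black rubber disc on the table, 130 mm diameter, 6 mm thick; origin at the centre of its underside. The foot stands on it at the start.
- rack: Fixed pale wooden block 70 x 190 x 45 mm (x, y, z of its own frame), origin at the centre of its underside. Two straight upright holes, 27 mm wide and 40 mm deep, at 45 mm either side of its centre along its own y axis; one holds the post, the other the spare. Either to the left or to the right of the pad.
- slab: Fixed polished stone slab 140 x 140 x 20 mm, where the finished stand belongs; origin at the centre of its underside, so its top is 20 mm above its origin. On the other side of the pad from the rack.
- spare: Bystander: shorter and slimmer spare steel post, 86 mm long, 22 mm across its pointed head, in the other hole of the rack. Origin at the centre of its lower end.
- cluster: Bystander: honey-coloured crystal cluster, about 80 mm across and up to 80 mm high, loose on the table beyond the pad. Origin at the centre of its underside.
- jar: Bystander: clear jar with white cap, 56 mm diameter, 75 mm high, loose on the table beyond the pad. Origin at the centre of its underside.
Not all that is in view belongs to the job. Of the things shaped like the pad, the black one is meant.

How it is judged:
On the way, in this order (a step that is already met when the one before it is completed fails the run):
1. the post stands in the socket and is pushed down firmly (the pad bears more than 20 N: the stand's 7.6 N and a push of about 12 N or more) (horizontal distance between post and foot below 0.006 m and z of post in the frame of foot below 0.034 m and angle between the z axis of post and the z axis of foot, either way round below 0.06 rad and contact force between foot and pad above 20 N and height (world z) of foot below 0.01 m), for 0.1 s.
2. the whole stand is lifted by its post, the foot at least 15 mm off the pad (horizontal distance between post and foot below 0.006 m and z of post in the frame of foot below 0.034 m and angle between the z axis of post and the z axis of foot, either way round below 0.06 rad and height (world z) of foot above 0.021 m and contact force between the fingers and post above 0.5 N), for 0.3 s.
At the end, for the whole second after the job is handed in: The stand rests upright (within 0.06 rad) on the slab, the foot's centre within 25 mm of the slab's centre, the post still jammed upright in the socket with its lower end less than 34 mm above the foot's underside; everything at rest and let go (horizontal distance between post and foot below 0.006 m and z of post in the frame of foot below 0.034 m and angle between the z axis of post and the z axis of foot, either way round below 0.06 rad and horizontal distance between foot and slab below 0.025 m and height (world z) of foot between 0.017 and 0.023 m and angle between foot's own z axis and vertical below 0.06 rad and linear speed of each of foot, post below 0.02 m/s); the robot touches nothing.
It fails at once if the push on the stand exceeds 20 N (the pad bears more than 29 N) (contact force between foot and pad above 29 N).
It fails at once if the foot is held by the gripper while off the pad (contact force between the fingers and foot above 2 N and height (world z) of foot above 0.012 m).
It fails at once if the stand is banged down on the slab (more than 45 N) (contact force between foot and slab above 45 N).
It fails at once if the spare post, the crystal cluster or the jar is moved by more than 15 mm (distance of any of spare, cluster, jar from where it was at the start of the episode above 0.015 m).
It also fails if it takes over 58 s, if anything falls off the work surface, if the arm or the gripper's body presses on something with over 40 N, if the wrist force passes 120 N, or if a joint passes its speed limit or range.

## Working session

There is one attempt and no reset: what is moved stays moved. The work goes in short steps, Python scripts to look and compute and a shell command to move; the robot and the scene stay as the last step left them, time stands still between calls to the robot, and variables do not carry over. Pictures are saved under pics/ and viewed, and the job is handed in when it is done.

```bash
ls; mkdir -p pics; python3 - <<'E'
from bench import monitor, camera, camera_info
import cv2, numpy as np
print(monitor.state())
for n in ("scene","top"):
    p,d=camera(n); i=camera_info(n); print(n,i)
    np.savez(f"pics/{n}0.npz",p=p,d=d)
    cv2.imwrite(f"pics/{n}0.png",p[:,:,::-1])
E
```

```text
pics
{'clock': 0.0, 'joint_pos': array([ 1.10901985e+00,  4.23847524e-01,  1.63070353e+00, -3.25544217e-06,
        1.08854854e+00, -1.90215251e-02]), 'dq': array([-0.00120436,  0.00055722,  0.00095449,  0.0004554 ,  0.00113949,
       -0.0003001 ]), 'effort': array([ 1.47343282e-03, -5.57391107e+01, -2.81753343e+01,  1.14028177e-05,
        7.48389139e-03, -3.51980998e-05]), 'tool_pos': array([0.26751831, 0.5642561 , 0.23053618]), 'orientation': array([ 2.19572891e-01,  9.75595807e-01, -7.32144775e-04, -1.77993508e-04]), 'wrist_force': array([-0.98959961,  0.43583321, -0.7833232 ]), 'moment': array([ 0.01068279, -0.01637062,  0.00212056]), 'finger_gap': 0.08534180696413925}
scene {'vfov': 55.475117779512225, 'cx': 314.3560153230222, 'cy': 198.4898748982181, 'R': array([[-0.1156597 ,  0.99328332, -0.00332899],
       [ 0.76704948,  0.08718629, -0.63563641],
       [-0.6310768 , -0.07607102, -0.7719814 ]]), 't': array([ 0.08792792, -0.38087165,  1.27052229])}
top {'vfov': 42.554273504504366, 'cx': 330.7577232332473, 'cy': 199.6686415379937, 'R': array([[ 0.00368697, -0.99976417,  0.02140104],
       [-0.98745702, -0.00701801, -0.15773201],
       [ 0.15784501, -0.02055106, -0.98725002]]), 't': array([-0.02181734,  0.5676398 ,  1.39780035])}
```

View pics/scene0.png

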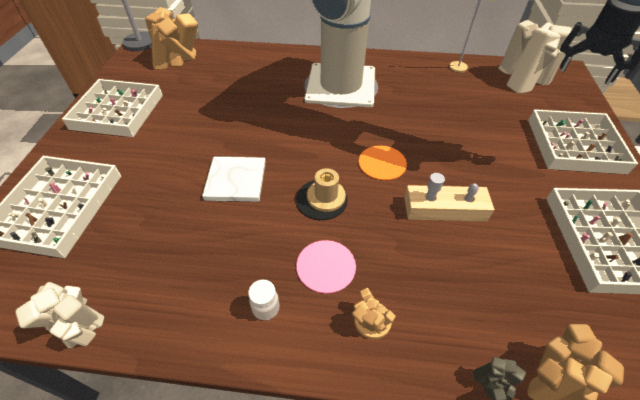

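View pics/top0.png

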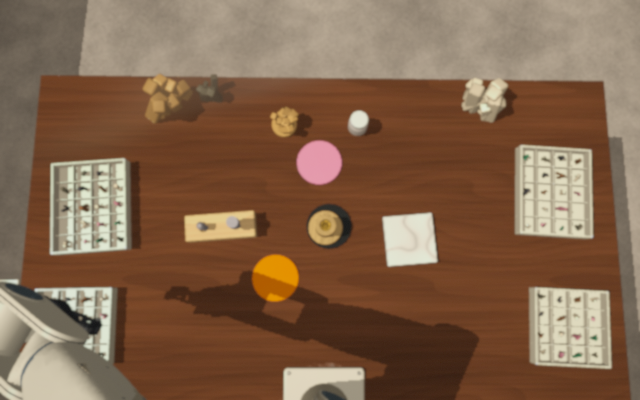

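The scene view shows the post head at about (436,180) and the spare at (473,190). The foot is at (326,190), the slab at (235,179) and the jar at (263,299). In the top view, the post head is at (233,222), the foot at (326,227) and the slab at (410,239). Next I'll zoom in and measure.

```bash
cat > h.py <<'E'
import numpy as np, cv2
from bench import camera_info
def K(n):
    i=camera_info(n); f=200/np.tan(np.radians(i['vfov'])/2); return f,i['cx'],i['cy'],np.array(i['R']),np.array(i['t'])
def ray(n,u,v):
    f,cx,cy,R,t=K(n); return -R.T@t, R.T@np.array([(u-cx)/f,(v-cy)/f,1.])
def plane(n,u,v,z):
    c,d=ray(n,u,v); return c+d*(z-c[2])/d[2]
def proj(n,X):
    f,cx,cy,R,t=K(n); c=R@np.asarray(X,float)+t; return f*c[0]/c[2]+cx,f*c[1]/c[2]+cy
def pts(n,d):
    f,cx,cy,R,t=K(n); v,u=np.mgrid[:400,:640]; P=np.stack([(u-cx)/f*d,(v-cy)/f*d,d],-1)
    return (P-t)@R
def tri(a,b):
    A=[];B=[]
    for n,(u,v) in (("scene",a),("top",b)):
        c,d=ray(n,u,v); d/=np.linalg.norm(d); M=np.eye(3)-np.outer(d,d); A.append(M);B.append(M@c)
    return np.linalg.solve(sum(A),sum(B))
E
python3 - <<'E'
import numpy as np,cv2
from h import *
s=np.load('pics/scene0.npz');t=np.load('pics/top0.npz')
a=cv2.resize(s['p'][140:240,280:510],None,fx=3.4,fy=3.4,interpolation=cv2.INTER_CUBIC)
b=cv2.resize(t['p'][180:280,170:450],None,fx=2.8,fy=2.8,interpolation=cv2.INTER_CUBIC)
cv2.imwrite('pics/z1.png',a[:,:,::-1]);cv2.imwrite('pics/z2.png',b[:,:,::-1])
for n,q in (("scene",s),("top",t)):
    P=pts(n,q['d']); ok=q['d']>0
    def st(name,m):
        m=m&ok; print(n,name,m.sum(),np.round(P[m].mean(0),4),np.round(np.ptp(P[m],axis=0),3))
    x,y,z=P[...,0],P[...,1],P[...,2]
    roi=(np.hypot(x-.45,y)<.6)
    for (lo,hi) in((.1,.13),):
        m=((z>lo)&(z<hi)&ok&roi).astype(np.uint8)
        k,l,sx,_=cv2.connectedComponentsWithStats(m)
        for i in range(1,k):
            if sx[i,4]>15: st('z%.2f bbox %s'%(lo,sx[i,:4]),l==i)
    for lo,hi in((.074,.086),(.084,.098),(.04,.05),(.015,.025)):
        m=((z>lo)&(z<hi)&ok&(x>.3)&(x<.7)&(abs(y)<.4)).astype(np.uint8)
        k,l,sx,_=cv2.connectedComponentsWithStats(m)
        for i in range(1,k):
            if sx[i,4]>15: st('z%.3f bbox %s'%(lo,sx[i,:4]),l==i)
E
```

```text
scene z0.10 bbox [321  51  45  19] 403 [0.0565 0.003  0.1151] [0.069 0.135 0.03 ]
scene z0.10 bbox [429 173  16  14] 165 [0.5027 0.2458 0.1088] [0.032 0.031 0.013]
scene z0.10 bbox [ 65 295  16  19] 167 [ 0.8702 -0.4179  0.104 ] [0.032 0.031 0.008]
scene z0.10 bbox [571 324  21  22] 303 [0.8232 0.4562 0.104 ] [0.037 0.033 0.009]
scene z0.074 bbox [315 169  24  19] 309 [ 0.4981 -0.0013  0.0787] [0.056 0.055 0.009]
scene z0.074 bbox [427 185  15   8] 32 [0.5105 0.2438 0.0821] [0.019 0.031 0.008]
scene z0.074 bbox [468 184  11   9] 51 [0.4975 0.3329 0.0807] [0.018 0.019 0.011]
scene z0.084 bbox [428 181  15  11] 61 [0.5111 0.2428 0.0911] [0.017 0.029 0.014]
scene z0.084 bbox [470 184   9   6] 36 [0.4949 0.3356 0.0879] [0.011 0.018 0.009]
scene z0.040 bbox [408 185  86  27] 1654 [0.5011 0.291  0.0445] [0.087 0.194 0.01 ]
scene z0.040 bbox [315 188  23   9] 61 [ 0.5187 -0.0022  0.045 ] [0.021 0.053 0.01 ]
scene z0.015 bbox [203 157  62  42] 2191 [ 0.4682 -0.2407  0.0196] [0.15  0.148 0.009]
scene z0.015 bbox [307 183  39  27] 471 [ 0.5119 -0.0007  0.0181] [0.082 0.095 0.01 ]
scene z0.015 
[... 346 characters left out ...]
9 [0.497  0.2456 0.1104] [0.03  0.031 0.016]
top z0.10 bbox [304 390  15  10] 36 [0.0595 0.0318 0.1146] [0.02  0.035 0.029]
top z0.10 bbox [326 390  15   7] 22 [ 0.0635 -0.0257  0.1097] [0.013 0.035 0.02 ]
top z0.074 bbox [315 215  21  21] 263 [ 0.4932 -0.0025  0.0794] [0.055 0.055 0.012]
top z0.074 bbox [196 222   9   8] 32 [0.4883 0.3343 0.0822] [0.019 0.022 0.011]
top z0.084 bbox [196 222   8   7] 35 [0.489  0.3344 0.088 ] [0.016 0.019 0.013]
top z0.040 bbox [185 211  70  30] 1334 [0.4921 0.2915 0.0448] [0.083 0.193 0.01 ]
top z0.015 bbox [308 211  34  33] 382 [ 0.4884 -0.0032  0.0187] [0.092 0.094 0.01 ]
top z0.015 bbox [383 213  54  53] 2150 [ 0.4607 -0.2418  0.02  ] [0.149 0.15  0.01 ]
```

View pics/z1.png

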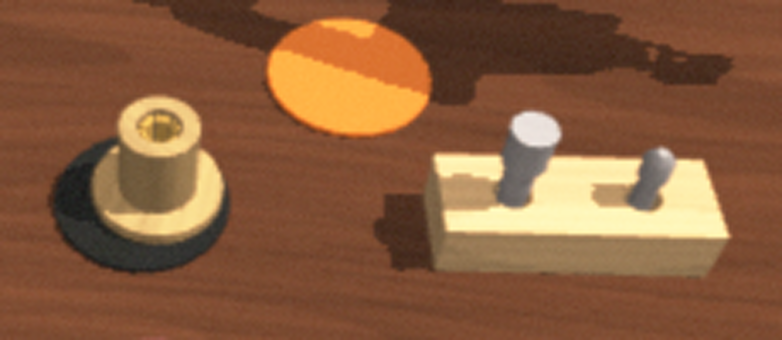

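View pics/z2.png

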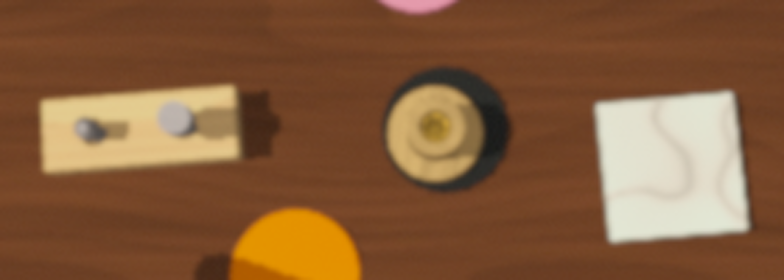

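```bash
python3 - <<'E'
import numpy as np,cv2
from h import *
for n in("scene","top"):
    q=np.load(f'pics/{n}0.npz'); P=pts(n,q['d']);x,y,z=np.moveaxis(P,-1,0); ok=q['d']>0
    # big-plane height check: table
    m=ok&(abs(z)<.01)&(x>.3)&(x<.7)&(abs(y)<.4); print(n,'table z',np.median(z[m]))
    for nm,zz,c,r,lo in(("head",.111,(.50,.2455),.03,.106),("mouth",.080,(.495,-.002),.036,.076),("slab",.020,(.465,-.241),.11,.016),("rack",.045,(.495,.291),.12,.041)):
        m=(ok&(z>lo)&(z<zz+.004)&(np.hypot(x-c[0],y-c[1])<r)).astype(np.uint8)
        if nm in("mouth",): m=cv2.morphologyEx(m,cv2.MORPH_CLOSE,np.ones((9,9)))
        cs,_=cv2.findContours(m,cv2.RETR_EXTERNAL,cv2.CHAIN_APPROX_NONE)
        cc=max(cs,key=cv2.contourArea)[:,0].astype(float)
        W=np.array([plane(n,u,v,zz) for u,v in cc]); h=cv2.convexHull((W[:,:2]*1000).astype(np.float32))
        if nm in("head","mouth"): print(n,nm,cv2.minEnclosingCircle(h),cv2.fitEllipse(h), np.median(z[m>0]))
        else: print(n,nm,cv2.minAreaRect(h),np.median(z[m>0]))
E
```

```text
scene table z -6.137808537377934e-05
scene head ((501.6744079589844, 246.45957946777344), 17.776941299438477) ((501.8070068359375, 246.12269592285156), (31.287710189819336, 35.74054718017578), 72.80817413330078) 0.11011501135735163
scene mouth ((497.6733703613281, -1.0828437805175781), 29.78255271911621) ((497.8829345703125, -1.5337374210357666), (56.021663665771484, 57.69769287109375), 85.54918670654297) 0.07884030858943997
scene slab ((465.6478576660156, -240.74630737304688), (142.64756774902344, 139.46951293945312), 4.829118728637695) 0.019640450749362055
scene rack ((497.7542724609375, 291.0325927734375), (73.85429382324219, 191.13233947753906), 4.684720993041992) 0.04458107442619666
top table z 0.00032097731067712195
top head ((497.1993103027344, 245.8536376953125), 15.774557113647461) ((496.9342956542969, 245.8149871826172), (30.07108497619629, 30.958742141723633), 124.30411529541016) 0.11083008311768745
top mouth ((493.4972839355469, -2.4029433727264404), 28.51542091369629) ((493.56658935546875, -2.5024547576904297), (55.82381057739258, 56.59197998046875), 68.35485076904297) 0.07840748634929258
top slab ((461.15045166015625, -242.18231201171875), (139.76573181152344, 140.20263671875), 4.993847370147705) 0.019928775749335496
top rack ((493.17254638671875, 290.68359375), (70.52291870117188, 190.33364868164062), 4.841777324676514) 0.04489952808625844
```

Both views agree to about 4.4 mm in x, which is a calibration bias, and to about 1 mm in y. Sizes and heights match what was given. Averages:
- **Post:** (0.4994, 0.2461)
- **Mouth:** (0.4956, -0.0018)
- **Slab:** (0.4634, -0.2415)

The jaws will lie along world x, so the grip itself takes out the x bias.

```bash
cat > d.py <<'E'
import sys,numpy as np
from scipy.spatial.transform import Rotation as R
from bench import monitor
s=monitor.state(); r=R.from_quat(s['orientation']); M=r.as_matrix()
print('t',round(s['clock'],2),'tcp',np.round(s['tool_pos']*1000,1),'gap',round(s['finger_gap']*1000,1),'F',np.round(s['wrist_force'],2),'q',np.round(s['joint_pos'],2))
print('yaw_y',np.degrees(np.arctan2(M[1,1],M[0,1])).round(2),'tilt z',np.round(M[:,2],4))
if len(sys.argv)>3:
    T=np.array(list(map(float,sys.argv[1:4]))); print('tool shift mm',np.round(M.T@(T-s['tool_pos']*1000),1))
E
python3 d.py 499.4 246.1 200
```

```text
t 0.1 tcp [267.5 564.3 230.6] gap 85.5 F [ 0.91  0.28 -0.2 ] q [ 1.11  0.42  1.63  0.    1.09 -0.02]
yaw_y 64.63 tilt z [-7.0e-04 -1.3e-03 -1.0e+00]
tool shift mm [-345.8 -188.1   30.8]
```

```bash
python3 -m handwheel '[{"x":-20,"y":-11,"z":0,"spin":6.5,"fingers":-1},{"x":-55,"y":-30,"z":2,"spin":13,"fingers":-1},{"x":-92,"y":-50,"z":5,"spin":19.5,"fingers":-1},{"x":-130,"y":-71,"z":10,"spin":26,"fingers":-1},{"x":-168,"y":-91,"z":15,"spin":32.5,"fingers":-1},{"x":-206,"y":-112,"z":20,"spin":39,"fingers":-1},{"x":-244,"y":-133,"z":24,"spin":45.5,"fingers":-1},{"x":-282,"y":-153,"z":28,"spin":52,"fingers":-1},{"x":-318,"y":-173,"z":30,"spin":58.5,"fingers":-1},{"x":-345.8,"y":-188.1,"z":30.8,"spin":64.6,"fingers":-1}]' 60
python3 d.py 499.4 246.1 150
```

```text
clock: 0.93
tool_pos: [0.5001, 0.2445, 0.2]
orientation: [0.709, 0.705, -0.0, -0.0]
wrist_force: [0.8, 0.5, 0.2]
finger_gap: 0.085
t 0.93 tcp [500.1 244.5 200. ] gap 85.0 F [0.81 0.48 0.16] q [ 0.43  0.36  1.81 -0.    0.97  0.44]
yaw_y -0.29 tilt z [-9.e-04 -4.e-04 -1.e+00]
tool shift mm [ 1.6 -0.7 50. ]
```

```bash
python3 -m handwheel '[{"x":0,"y":0,"z":5,"spin":0,"fingers":-1},{"x":0,"y":0,"z":20,"spin":0,"fingers":-1},{"x":0,"y":0,"z":40,"spin":0,"fingers":-1},{"x":0,"y":0,"z":60,"spin":0,"fingers":-1},{"x":0,"y":0,"z":80,"spin":0,"fingers":-1},{"x":0,"y":0,"z":98,"spin":0,"fingers":-1},{"x":0,"y":0,"z":112,"spin":0,"fingers":-1},{"x":0,"y":0,"z":122,"spin":0,"fingers":-1},{"x":0,"y":0,"z":128,"spin":0,"fingers":-1},{"x":0,"y":0,"z":128,"spin":0,"fingers":-1}]' 60
python3 d.py 499.4 246.1 72
python3 - <<'E'
from bench import camera
import cv2
for n in("scene","top"):
    p,_=camera(n); q=p[120:240,380:540] if n=="scene" else p[160:280,170:330]
    cv2.imwrite(f"pics/a_{n}.png",cv2.resize(q,None,fx=4,fy=4,interpolation=cv2.INTER_CUBIC)[:,:,::-1])
E
```

```text
clock: 1.77
tool_pos: [0.4988, 0.2464, 0.0713]
orientation: [0.707, 0.707, -0.001, -0.0]
wrist_force: [-0.4, 0.7, 1.1]
finger_gap: 0.0858
t 1.77 tcp [498.8 246.4  71.3] gap 85.8 F [-0.38  0.74  1.08] q [ 0.44  0.56  1.87 -0.    0.71  0.44]
yaw_y 0.05 tilt z [-2.e-03 -9.e-04 -1.e+00]
tool shift mm [-0.3  0.6 -0.7]
```

View pics/a_scene.png

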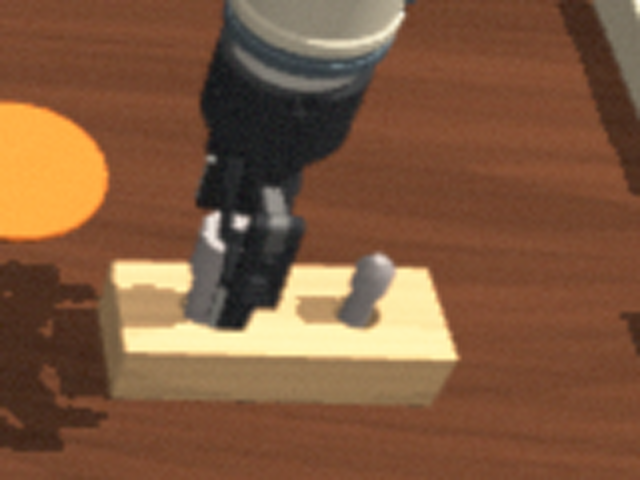

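```bash
python3 - <<'E'
from h import *
f=lambda X:[round(float((a-b)*4)) for a,b in zip(proj("scene",X),(380,120))]
for X in([.499,.246,.111],[.499,.246,.079],[.541,.246,.085],[.556,.246,.085],[.556,.235,.085],[.556,.257,.085]): print(X,f(X))
E
```

```text
[0.499, 0.246, 0.111] [227, 230]
[0.499, 0.246, 0.079] [214, 267]
[0.541, 0.246, 0.085] [223, 317]
[0.556, 0.246, 0.085] [225, 338]
[0.556, 0.235, 0.085] [205, 336]
[0.556, 0.257, 0.085] [245, 339]
```

View pics/a_top.png

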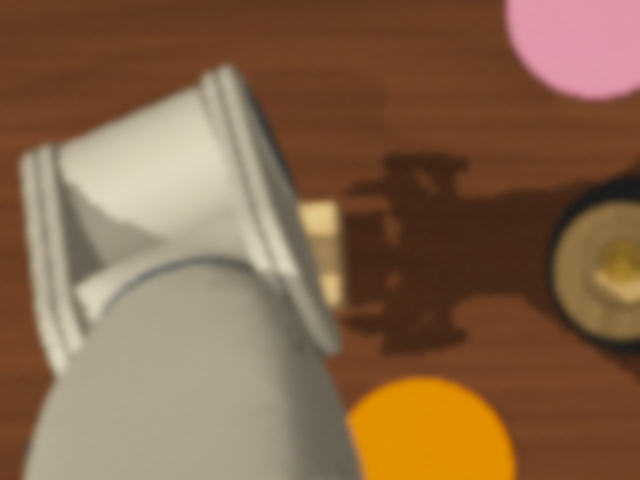

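The scene crop shows the head between the jaws. The near fingertip is at about (232,325) and was expected at (224,320), so the grasp is lined up within about 4 mm. The arm hides it in the top view. I'm closing the jaws now.

```bash
python3 -m handwheel '[{"x":0,"y":0,"z":0,"spin":0,"fingers":0},{"x":0,"y":0,"z":0,"spin":0,"fingers":0.1},{"x":0,"y":0,"z":0,"spin":0,"fingers":0.2},{"x":0,"y":0,"z":0,"spin":0,"fingers":0.3},{"x":0,"y":0,"z":0,"spin":0,"fingers":0.5},{"x":0,"y":0,"z":0,"spin":0,"fingers":1},{"x":0,"y":0,"z":0,"spin":0,"fingers":1},{"x":0,"y":0,"z":0,"spin":0,"fingers":1},{"x":0,"y":0,"z":0,"spin":0,"fingers":1},{"x":0,"y":0,"z":0,"spin":0,"fingers":1}]' 60
python3 d.py 499.4 246.1 72
```

```text
clock: 2.7
tool_pos: [0.4996, 0.2467, 0.0731]
orientation: [0.707, 0.707, 0.0, -0.0]
wrist_force: [-1.4, 0.2, 5.9]
finger_gap: 0.031
t 2.7 tcp [499.6 246.7  73.1] gap 31.0 F [-1.44  0.24  5.86] q [0.44 0.56 1.87 0.   0.72 0.44]
yaw_y 0.02 tilt z [ 0.e+00  2.e-04 -1.e+00]
tool shift mm [-0.6 -0.2  1.1]
```

```bash
python3 -m handwheel '[{"x":0,"y":0,"z":-4,"spin":0,"fingers":1},{"x":0,"y":0,"z":-12,"spin":0,"fingers":1},{"x":0,"y":0,"z":-24,"spin":0,"fingers":1},{"x":0,"y":0,"z":-38,"spin":0,"fingers":1},{"x":0,"y":0,"z":-54,"spin":0,"fingers":1},{"x":0,"y":0,"z":-72,"spin":0,"fingers":1},{"x":0,"y":0,"z":-90,"spin":0,"fingers":1},{"x":0,"y":0,"z":-104,"spin":0,"fingers":1},{"x":0,"y":0,"z":-112,"spin":0,"fingers":1},{"x":0,"y":0,"z":-114,"spin":0,"fingers":1}]' 80
python3 d.py 496 -0.5 185
python3 - <<'E'
from bench import camera
import cv2
for n in("scene","top"):
    p,_=camera(n); q=p[100:240,370:530] if n=="scene" else p[160:280,170:330]
    cv2.imwrite(f"pics/b_{n}.png",cv2.resize(q,None,fx=4,fy=4,interpolation=cv2.INTER_CUBIC)[:,:,::-1])
E
```

```text
clock: 3.53
tool_pos: [0.5005, 0.247, 0.1888]
orientation: [0.707, 0.707, 0.002, 0.001]
wrist_force: [0.5, -0.2, -1.8]
finger_gap: 0.0307
t 3.53 tcp [500.5 247.  188.8] gap 30.7 F [ 0.51 -0.22 -1.78] q [ 0.44  0.38  1.81 -0.    0.94  0.44]
yaw_y 0.03 tilt z [ 0.0032  0.0015 -1.    ]
tool shift mm [-247.5   -4.7    3.5]
```

View pics/b_scene.png

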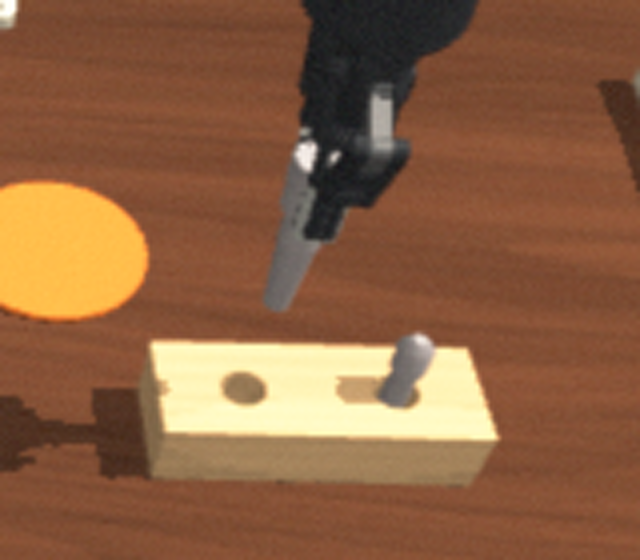

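The lift worked: the post hangs with its lower end at scene pixel (439,176), the spare is undisturbed, and the wrist carries about 1.8 N. Next I move over the foot.

```bash
python3 -m handwheel '[{"x":-8,"y":0,"z":0,"spin":0,"fingers":1},{"x":-28,"y":-1,"z":0,"spin":0,"fingers":1},{"x":-58,"y":-1,"z":0,"spin":0,"fingers":1},{"x":-92,"y":-2,"z":0,"spin":0,"fingers":1},{"x":-128,"y":-3,"z":0,"spin":0,"fingers":1},{"x":-162,"y":-3,"z":0,"spin":0,"fingers":1},{"x":-196,"y":-4,"z":0,"spin":0,"fingers":1},{"x":-224,"y":-4,"z":0,"spin":0,"fingers":1},{"x":-242,"y":-4,"z":0,"spin":0,"fingers":1},{"x":-248,"y":-4,"z":0,"spin":0,"fingers":1}]'
python3 -m handwheel '[{"x":0,"y":0,"z":2,"spin":0,"fingers":1},{"x":0,"y":0,"z":4,"spin":0,"fingers":1},{"x":0,"y":0,"z":7,"spin":0,"fingers":1},{"x":0,"y":0,"z":10,"spin":0,"fingers":1},{"x":0,"y":0,"z":13,"spin":0,"fingers":1},{"x":0,"y":0,"z":16,"spin":0,"fingers":1},{"x":0,"y":0,"z":18,"spin":0,"fingers":1},{"x":0,"y":0,"z":18,"spin":0,"fingers":1},{"x":0,"y":0,"z":18,"spin":0,"fingers":1},{"x":0,"y":0,"z":18,"spin":0,"fingers":1}]'
python3 d.py 496 -0.5 185
python3 - <<'E'
from bench import camera
import cv2,numpy as np
for n in("scene","top"):
    p,d=camera(n); q=p[90:220,250:400] if n=="scene" else p[160:280,250:410]
    np.savez(f"pics/c_{n}.npz",p=p,d=d)
    cv2.imwrite(f"pics/c_{n}.png",cv2.resize(q,None,fx=4,fy=4,interpolation=cv2.INTER_CUBIC)[:,:,::-1])
E
```

```text
clock: 4.47
tool_pos: [0.4946, -0.0042, 0.1855]
orientation: [0.708, 0.706, -0.001, -0.001]
wrist_force: [1.3, -0.1, -2.5]
finger_gap: 0.0305
clock: 5.3
tool_pos: [0.4958, -0.0013, 0.1686]
orientation: [0.707, 0.707, 0.0, 0.0]
wrist_force: [-0.4, 0.2, -2.3]
finger_gap: 0.0303
t 5.3 tcp [495.8  -1.3 168.6] gap 30.3 F [-0.39  0.2  -2.28] q [-0.03  0.33  1.96 -0.    0.86 -0.03]
yaw_y 0.04 tilt z [ 1.e-04 -0.e+00 -1.e+00]
tool shift mm [  0.8   0.2 -16.4]
```

View pics/c_scene.png

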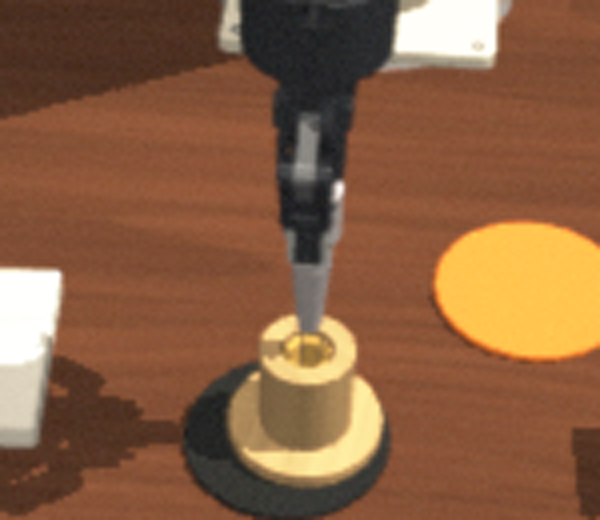

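View pics/c_top.png

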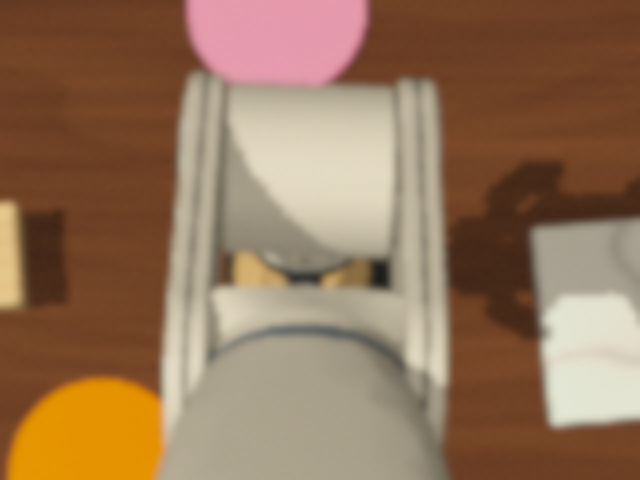

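```bash
python3 - <<'E'
from h import *
f=lambda X:np.round([(a-b)*4 for a,b in zip(proj("scene",X),(250,90))],1)
for X in([.4958,-.0019,.1005],[.4956,-.0018,.080],[.4981,-.0012,.080],[.4958,-.0019,.1365]): print(X,f(X))
q=np.load('pics/c_scene.npz');P=pts('scene',q['d']);x,y,z=np.moveaxis(P,-1,0)
# post silhouette: points between z .095 and .13 near axis
m=(z>.094)&(z<.13)&(abs(x-.497)<.03)&(abs(y)<.03)&(q['d']>0)
for v in range(158,175):
    u=np.where(m[v])[0]
    if len(u): print(v,u.min(),u.max(),np.round(P[v,u].mean(0),4), q['p'][v,(u.min()+u.max())//2])
m=(((z>.076)&(z<.084)&(abs(x-.497)<.04)&(abs(y)<.04)&(q['d']>0))).astype(np.uint8)
cs,_=cv2.findContours(cv2.morphologyEx(m,cv2.MORPH_CLOSE,np.ones((9,9))),0,1);c=max(cs,key=cv2.contourArea);print(cv2.boundingRect(c),cv2.fitEllipse(c))
# sleeve: yellow, saturated
hsv=cv2.cvtColor(q['p'],cv2.COLOR_RGB2HSV)
print(hsv[177,318:338].tolist())
E
```

```text
[0.4958, -0.0019, 0.1005] [306.4 322.3]
[0.4956, -0.0018, 0.08] [305.9 346.1]
[0.4981, -0.0012, 0.08] [306.5 349.3]
[0.4958, -0.0019, 0.1365] [307.8 277.8]
163 331 331 [0.4986 0.0077 0.1292] [141 115 103]
164 324 331 [0.5003 0.0022 0.127 ] [118 109 106]
165 324 330 [ 0.5031 -0.0009  0.1263] [116 109 107]
166 324 330 [ 0.5037 -0.0008  0.1238] [114 109 105]
167 324 330 [ 0.5029 -0.0008  0.1197] [116 112 108]
168 324 330 [ 0.5023 -0.0007  0.1158] [116 110 106]
169 324 330 [ 0.5016 -0.0011  0.1118] [114 108 104]
170 324 330 [ 0.5018 -0.0006  0.1088] [115 109 104]
171 324 329 [ 0.5014 -0.0017  0.1049] [115 109 106]
172 325 329 [ 5.018e-01 -5.000e-04  1.021e-01] [120 112 106]
(315, 169, 24, 19) ((326.42877197265625, 177.4700164794922), (17.870742797851562, 23.52556800842285), 89.4105453491211)
[[16, 124, 175], [17, 124, 167], [18, 134, 137], [19, 154, 174], [19, 156, 229], [19, 157, 222], [18, 155, 202], [17, 138, 140], [19, 153, 148], [19, 152, 154], [18, 157, 151], [17, 146, 150], [19, 154, 166], [19, 162, 191], [18, 155, 221], [17, 126, 194], [21, 112, 245], [22, 104, 250], [23, 103, 251], [23, 104, 251]]
```

The post end is at column 327.0 and the mouth's ellipse centre at 326.4, with the post about 1 mm short in x. That's well inside the funnel. I'll trim slightly and enter.

```bash
python3 -m handwheel '[{"x":-0.5,"y":0.5,"z":2,"spin":0,"fingers":1},{"x":-0.5,"y":0.5,"z":5,"spin":0,"fingers":1},{"x":-0.5,"y":0.5,"z":9,"spin":0,"fingers":1},{"x":-0.5,"y":0.5,"z":13,"spin":0,"fingers":1},{"x":-0.5,"y":0.5,"z":17,"spin":0,"fingers":1},{"x":-0.5,"y":0.5,"z":21,"spin":0,"fingers":1},{"x":-0.5,"y":0.5,"z":25,"spin":0,"fingers":1},{"x":-0.5,"y":0.5,"z":28,"spin":0,"fingers":1},{"x":-0.5,"y":0.5,"z":30,"spin":0,"fingers":1},{"x":-0.5,"y":0.5,"z":30,"spin":0,"fingers":1}]'
python3 -m handwheel '[{"x":0,"y":0,"z":2,"spin":0,"fingers":1},{"x":0,"y":0,"z":4,"spin":0,"fingers":1},{"x":0,"y":0,"z":6,"spin":0,"fingers":1},{"x":0,"y":0,"z":8,"spin":0,"fingers":1},{"x":0,"y":0,"z":10,"spin":0,"fingers":1},{"x":0,"y":0,"z":12,"spin":0,"fingers":1},{"x":0,"y":0,"z":14,"spin":0,"fingers":1},{"x":0,"y":0,"z":15,"spin":0,"fingers":1},{"x":0,"y":0,"z":15,"spin":0,"fingers":1},{"x":0,"y":0,"z":15,"spin":0,"fingers":1}]'
python3 d.py
python3 - <<'E'
from bench import camera
import cv2,numpy as np
p,d=camera("scene"); q=p[90:220,250:400]
cv2.imwrite("pics/d.png",cv2.resize(q,None,fx=4,fy=4,interpolation=cv2.INTER_CUBIC)[:,:,::-1])
E
```

```text
clock: 6.23
tool_pos: [0.4959, -0.0019, 0.138]
orientation: [0.707, 0.707, -0.0, -0.0]
wrist_force: [-0.1, 0.3, -2.2]
finger_gap: 0.0306
clock: 7.07
tool_pos: [0.4962, -0.0019, 0.1235]
orientation: [0.707, 0.707, -0.0, -0.0]
wrist_force: [0.2, 0.4, -2.8]
finger_gap: 0.0303
t 7.07 tcp [496.2  -1.9 123.5] gap 30.3 F [ 0.21  0.4  -2.77] q [-0.03  0.4   1.98 -0.    0.76 -0.03]
yaw_y 0.03 tilt z [-1.e-04 -0.e+00 -1.e+00]
```

View pics/d.png

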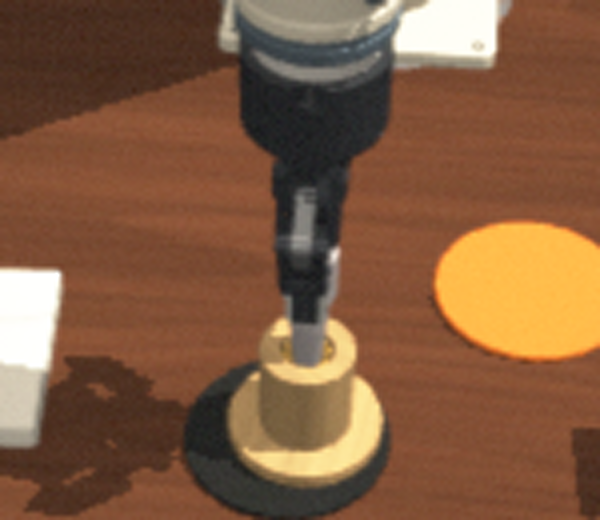

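```bash
python3 -m handwheel '[{"x":0,"y":0,"z":1.5,"spin":0,"fingers":1},{"x":0,"y":0,"z":3,"spin":0,"fingers":1},{"x":0,"y":0,"z":4.5,"spin":0,"fingers":1},{"x":0,"y":0,"z":6,"spin":0,"fingers":1},{"x":0,"y":0,"z":7.5,"spin":0,"fingers":1},{"x":0,"y":0,"z":9,"spin":0,"fingers":1},{"x":0,"y":0,"z":10.5,"spin":0,"fingers":1},{"x":0,"y":0,"z":12,"spin":0,"fingers":1},{"x":0,"y":0,"z":12,"spin":0,"fingers":1},{"x":0,"y":0,"z":12,"spin":0,"fingers":1}]'
python3 -m handwheel '[{"x":0,"y":0,"z":0.3,"spin":0,"fingers":1},{"x":0,"y":0,"z":0.6,"spin":0,"fingers":1},{"x":0,"y":0,"z":0.9,"spin":0,"fingers":1},{"x":0,"y":0,"z":1.2,"spin":0,"fingers":1},{"x":0,"y":0,"z":1.5,"spin":0,"fingers":1},{"x":0,"y":0,"z":1.8,"spin":0,"fingers":1},{"x":0,"y":0,"z":2,"spin":0,"fingers":1},{"x":0,"y":0,"z":2,"spin":0,"fingers":1},{"x":0,"y":0,"z":2,"spin":0,"fingers":1},{"x":0,"y":0,"z":2,"spin":0,"fingers":1}]'
```

```text
clock: 7.95
tool_pos: [0.4959, -0.0019, 0.1113]
orientation: [0.707, 0.707, -0.0, -0.0]
wrist_force: [-1.9, -1.0, -3.1]
finger_gap: 0.0305
clock: 8.78
tool_pos: [0.4961, -0.0019, 0.1095]
orientation: [0.707, 0.707, -0.0, -0.0]
wrist_force: [-1.8, -0.4, -0.4]
finger_gap: 0.0306
```

```bash
python3 d.py
```

```text
t 8.78 tcp [496.1  -1.9 109.5] gap 30.6 F [-1.82 -0.39 -0.42] q [-0.03  0.43  1.99 -0.    0.72 -0.03]
yaw_y 0.03 tilt z [-3.e-04 -0.e+00 -1.e+00]
```

A lateral force of -1.8 N in x shows contact on the +x side, so I'll move the post slightly to -x and go on down.

```bash
python3 -m handwheel '[{"x":0,"y":-0.3,"z":0,"spin":0,"fingers":1},{"x":0,"y":-0.6,"z":0,"spin":0,"fingers":1},{"x":0,"y":-0.8,"z":0,"spin":0,"fingers":1},{"x":0,"y":-0.8,"z":0,"spin":0,"fingers":1},{"x":0,"y":-0.8,"z":0.3,"spin":0,"fingers":1},{"x":0,"y":-0.8,"z":0.6,"spin":0,"fingers":1},{"x":0,"y":-0.8,"z":0.9,"spin":0,"fingers":1},{"x":0,"y":-0.8,"z":1,"spin":0,"fingers":1},{"x":0,"y":-0.8,"z":1,"spin":0,"fingers":1},{"x":0,"y":-0.8,"z":1,"spin":0,"fingers":1}]'; python3 d.py
```

```text
clock: 9.62
tool_pos: [0.4955, -0.0019, 0.1085]
orientation: [0.707, 0.707, 0.0, 0.0]
wrist_force: [-0.7, -0.4, -0.9]
finger_gap: 0.0303
t 9.62 tcp [495.5  -1.9 108.5] gap 30.3 F [-0.69 -0.45 -0.92] q [-0.03  0.43  1.99  0.    0.72 -0.03]
yaw_y 0.03 tilt z [ 2.e-04  0.e+00 -1.e+00]
```

```bash
python3 -m handwheel '[{"x":0,"y":-0.2,"z":0.2,"spin":0,"fingers":1},{"x":0,"y":-0.3,"z":0.4,"spin":0,"fingers":1},{"x":0,"y":-0.3,"z":0.6,"spin":0,"fingers":1},{"x":0,"y":-0.3,"z":0.8,"spin":0,"fingers":1},{"x":0,"y":-0.3,"z":1,"spin":0,"fingers":1},{"x":0,"y":-0.3,"z":1.2,"spin":0,"fingers":1},{"x":0,"y":-0.3,"z":1.4,"spin":0,"fingers":1},{"x":0,"y":-0.3,"z":1.5,"spin":0,"fingers":1},{"x":0,"y":-0.3,"z":1.5,"spin":0,"fingers":1},{"x":0,"y":-0.3,"z":1.5,"spin":0,"fingers":1}]'; python3 d.py
```

```text
clock: 10.45
tool_pos: [0.4952, -0.0019, 0.107]
orientation: [0.707, 0.707, 0.0, 0.0]
wrist_force: [-1.0, 0.5, -2.3]
finger_gap: 0.0301
t 10.45 tcp [495.2  -1.9 107. ] gap 30.1 F [-1.04  0.46 -2.34] q [-0.03  0.43  1.99 -0.    0.72 -0.03]
yaw_y 0.03 tilt z [ 0. -0. -1.]
```

```bash
python3 -m handwheel '[{"x":0,"y":-0.2,"z":0.3,"spin":0,"fingers":1},{"x":0,"y":-0.3,"z":0.6,"spin":0,"fingers":1},{"x":0,"y":-0.3,"z":0.9,"spin":0,"fingers":1},{"x":0,"y":-0.3,"z":1.2,"spin":0,"fingers":1},{"x":0,"y":-0.3,"z":1.5,"spin":0,"fingers":1},{"x":0,"y":-0.3,"z":1.8,"spin":0,"fingers":1},{"x":0,"y":-0.3,"z":2,"spin":0,"fingers":1},{"x":0,"y":-0.3,"z":2,"spin":0,"fingers":1},{"x":0,"y":-0.3,"z":2,"spin":0,"fingers":1},{"x":0,"y":-0.3,"z":2,"spin":0,"fingers":1}]'; python3 d.py
```

```text
clock: 11.28
tool_pos: [0.495, -0.0019, 0.1051]
orientation: [0.707, 0.707, 0.0, 0.0]
wrist_force: [1.5, -0.3, -0.5]
finger_gap: 0.0309
t 11.28 tcp [495.   -1.9 105.1] gap 30.9 F [ 1.51 -0.33 -0.47] q [-0.03  0.43  2.   -0.    0.71 -0.03]
yaw_y 0.03 tilt z [ 4.e-04 -0.e+00 -1.e+00]
```

```bash
python3 -m handwheel '[{"x":0,"y":0.1,"z":0.2,"spin":0,"fingers":1},{"x":0,"y":0.2,"z":0.4,"spin":0,"fingers":1},{"x":0,"y":0.2,"z":0.6,"spin":0,"fingers":1},{"x":0,"y":0.2,"z":0.8,"spin":0,"fingers":1},{"x":0,"y":0.2,"z":1,"spin":0,"fingers":1},{"x":0,"y":0.2,"z":1.2,"spin":0,"fingers":1},{"x":0,"y":0.2,"z":1.4,"spin":0,"fingers":1},{"x":0,"y":0.2,"z":1.5,"spin":0,"fingers":1},{"x":0,"y":0.2,"z":1.5,"spin":0,"fingers":1},{"x":0,"y":0.2,"z":1.5,"spin":0,"fingers":1}]'; python3 d.py
```

```text
clock: 12.12
tool_pos: [0.4952, -0.0019, 0.1036]
orientation: [0.707, 0.707, 0.0, 0.0]
wrist_force: [1.4, -0.6, 1.8]
finger_gap: 0.0307
t 12.12 tcp [495.2  -1.9 103.6] gap 30.7 F [ 1.36 -0.61  1.82] q [-0.03  0.44  2.   -0.    0.71 -0.03]
yaw_y 0.03 tilt z [ 2.e-04 -0.e+00 -1.e+00]
```

Contact begins with R at about 4 N, the post end about 29.5 mm above the foot's underside. I'm continuing in 1 mm steps.

```bash
python3 -m handwheel '[{"x":0,"y":0.1,"z":0.1,"spin":0,"fingers":1},{"x":0,"y":0.2,"z":0.2,"spin":0,"fingers":1},{"x":0,"y":0.2,"z":0.3,"spin":0,"fingers":1},{"x":0,"y":0.2,"z":0.4,"spin":0,"fingers":1},{"x":0,"y":0.2,"z":0.5,"spin":0,"fingers":1},{"x":0,"y":0.2,"z":0.6,"spin":0,"fingers":1},{"x":0,"y":0.2,"z":0.7,"spin":0,"fingers":1},{"x":0,"y":0.2,"z":0.8,"spin":0,"fingers":1},{"x":0,"y":0.2,"z":0.9,"spin":0,"fingers":1},{"x":0,"y":0.2,"z":1,"spin":0,"fingers":1}]'; python3 d.py
```

```text
clock: 12.95
tool_pos: [0.4953, -0.0019, 0.1026]
orientation: [0.707, 0.707, 0.0, 0.0]
wrist_force: [0.5, -0.3, 4.9]
finger_gap: 0.0302
t 12.95 tcp [495.3  -1.9 102.6] gap 30.2 F [ 0.49 -0.29  4.94] q [-0.03  0.44  2.   -0.    0.71 -0.03]
yaw_y 0.03 tilt z [ 0. -0. -1.]
```

```bash
python3 -m handwheel '[{"x":0,"y":0,"z":0.1,"spin":0,"fingers":1},{"x":0,"y":0,"z":0.2,"spin":0,"fingers":1},{"x":0,"y":0,"z":0.3,"spin":0,"fingers":1},{"x":0,"y":0,"z":0.4,"spin":0,"fingers":1},{"x":0,"y":0,"z":0.5,"spin":0,"fingers":1},{"x":0,"y":0,"z":0.6,"spin":0,"fingers":1},{"x":0,"y":0,"z":0.7,"spin":0,"fingers":1},{"x":0,"y":0,"z":0.8,"spin":0,"fingers":1},{"x":0,"y":0,"z":0.9,"spin":0,"fingers":1},{"x":0,"y":0,"z":1,"spin":0,"fingers":1}]'; python3 d.py
```

```text
clock: 13.78
tool_pos: [0.4953, -0.0019, 0.1017]
orientation: [0.707, 0.707, 0.0, 0.0]
wrist_force: [-1.7, -1.1, 7.8]
finger_gap: 0.0305
t 13.78 tcp [495.3  -1.9 101.7] gap 30.5 F [-1.68 -1.08  7.8 ] q [-0.03  0.44  2.    0.    0.71 -0.03]
yaw_y 0.03 tilt z [ 1.e-04  0.e+00 -1.e+00]
```

```bash
python3 -m handwheel '[{"x":0,"y":0,"z":0.1,"spin":0,"fingers":1},{"x":0,"y":0,"z":0.2,"spin":0,"fingers":1},{"x":0,"y":0,"z":0.3,"spin":0,"fingers":1},{"x":0,"y":0,"z":0.4,"spin":0,"fingers":1},{"x":0,"y":0,"z":0.5,"spin":0,"fingers":1},{"x":0,"y":0,"z":0.6,"spin":0,"fingers":1},{"x":0,"y":0,"z":0.7,"spin":0,"fingers":1},{"x":0,"y":0,"z":0.8,"spin":0,"fingers":1},{"x":0,"y":0,"z":0.9,"spin":0,"fingers":1},{"x":0,"y":0,"z":1,"spin":0,"fingers":1}]'; python3 d.py
```

```text
clock: 14.62
tool_pos: [0.4954, -0.0019, 0.1009]
orientation: [0.707, 0.707, 0.0, 0.0]
wrist_force: [-2.1, 0.3, 9.0]
finger_gap: 0.0306
t 14.62 tcp [495.4  -1.9 100.9] gap 30.6 F [-2.11  0.34  9.  ] q [-0.03  0.44  2.   -0.    0.7  -0.03]
yaw_y 0.03 tilt z [ 3.e-04 -0.e+00 -1.e+00]
```

```bash
python3 -m handwheel '[{"x":0,"y":0,"z":0.1,"spin":0,"fingers":1},{"x":0,"y":0,"z":0.2,"spin":0,"fingers":1},{"x":0,"y":0,"z":0.3,"spin":0,"fingers":1},{"x":0,"y":0,"z":0.4,"spin":0,"fingers":1},{"x":0,"y":0,"z":0.5,"spin":0,"fingers":1},{"x":0,"y":0,"z":0.6,"spin":0,"fingers":1},{"x":0,"y":0,"z":0.7,"spin":0,"fingers":1},{"x":0,"y":0,"z":0.8,"spin":0,"fingers":1},{"x":0,"y":0,"z":0.9,"spin":0,"fingers":1},{"x":0,"y":0,"z":1,"spin":0,"fingers":1}]'; python3 d.py
```

```text
clock: 15.45
tool_pos: [0.4954, -0.0019, 0.1001]
orientation: [0.707, 0.707, 0.0, 0.0]
wrist_force: [-2.5, -1.8, 11.7]
finger_gap: 0.0303
t 15.45 tcp [495.4  -1.9 100.1] gap 30.3 F [-2.47 -1.77 11.7 ] q [-0.03  0.44  2.   -0.    0.7  -0.03]
yaw_y 0.03 tilt z [ 4.e-04 -0.e+00 -1.e+00]
```

```bash
python3 -m handwheel '[{"x":0,"y":0,"z":0.1,"spin":0,"fingers":1},{"x":0,"y":0,"z":0.2,"spin":0,"fingers":1},{"x":0,"y":0,"z":0.3,"spin":0,"fingers":1},{"x":0,"y":0,"z":0.4,"spin":0,"fingers":1},{"x":0,"y":0,"z":0.5,"spin":0,"fingers":1},{"x":0,"y":0,"z":0.6,"spin":0,"fingers":1},{"x":0,"y":0,"z":0.7,"spin":0,"fingers":1},{"x":0,"y":0,"z":0.8,"spin":0,"fingers":1},{"x":0,"y":0,"z":0.9,"spin":0,"fingers":1},{"x":0,"y":0,"z":1,"spin":0,"fingers":1}]'; python3 d.py
```

```text
clock: 16.28
tool_pos: [0.4955, -0.0019, 0.0993]
orientation: [0.707, 0.707, 0.0, 0.0]
wrist_force: [-3.2, -0.2, 14.5]
finger_gap: 0.0303
t 16.28 tcp [495.5  -1.9  99.3] gap 30.3 F [-3.15 -0.24 14.55] q [-0.03  0.44  2.   -0.    0.7  -0.03]
yaw_y 0.03 tilt z [ 5.e-04 -0.e+00 -1.e+00]
```

```bash
python3 -m handwheel '[{"x":0,"y":0,"z":0.1,"spin":0,"fingers":1},{"x":0,"y":-0.1,"z":0.2,"spin":0,"fingers":1},{"x":0,"y":-0.2,"z":0.3,"spin":0,"fingers":1},{"x":0,"y":-0.3,"z":0.3,"spin":0,"fingers":1},{"x":0,"y":-0.3,"z":0.3,"spin":0,"fingers":1},{"x":0,"y":-0.3,"z":0.3,"spin":0,"fingers":1},{"x":0,"y":-0.3,"z":0.3,"spin":0,"fingers":1},{"x":0,"y":-0.3,"z":0.3,"spin":0,"fingers":1},{"x":0,"y":-0.3,"z":0.3,"spin":0,"fingers":1},{"x":0,"y":-0.3,"z":0.3,"spin":0,"fingers":1}]'; python3 d.py
```

```text
clock: 17.12
tool_pos: [0.4954, -0.0019, 0.0992]
orientation: [0.707, 0.707, 0.0, 0.0]
wrist_force: [-2.4, -1.1, 15.6]
finger_gap: 0.0306
t 17.12 tcp [495.4  -1.9  99.2] gap 30.6 F [-2.36 -1.14 15.62] q [-0.03  0.44  2.    0.    0.7  -0.03]
yaw_y 0.03 tilt z [ 0.001 -0.    -1.   ]
```

The push reads about 16 N, which puts the pad load near 24 N. Now I lift slowly.

```bash
python3 -m handwheel '[{"x":0,"y":0,"z":-1,"spin":0,"fingers":1},{"x":0,"y":0,"z":-2,"spin":0,"fingers":1},{"x":0,"y":0,"z":-3,"spin":0,"fingers":1},{"x":0,"y":0,"z":-4,"spin":0,"fingers":1},{"x":0,"y":0,"z":-5.5,"spin":0,"fingers":1},{"x":0,"y":0,"z":-7,"spin":0,"fingers":1},{"x":0,"y":0,"z":-8.5,"spin":0,"fingers":1},{"x":0,"y":0,"z":-10,"spin":0,"fingers":1},{"x":0,"y":0,"z":-11,"spin":0,"fingers":1},{"x":0,"y":0,"z":-11,"spin":0,"fingers":1}]'; python3 d.py
python3 - <<'E'
from bench import camera
import cv2,numpy as np
p,d=camera("scene"); q=p[90:220,250:400]
cv2.imwrite("pics/e.png",cv2.resize(q,None,fx=4,fy=4,interpolation=cv2.INTER_CUBIC)[:,:,::-1])
E
```

```text
clock: 17.95
tool_pos: [0.4951, -0.0019, 0.1095]
orientation: [0.707, 0.707, 0.0, 0.0]
wrist_force: [0.3, -0.7, -8.0]
finger_gap: 0.0306
t 17.95 tcp [495.1  -1.9 109.5] gap 30.6 F [ 0.34 -0.73 -7.95] q [-0.03  0.42  1.99 -0.    0.72 -0.03]
yaw_y 0.03 tilt z [ 5.e-04 -0.e+00 -1.e+00]
```

View pics/e.png

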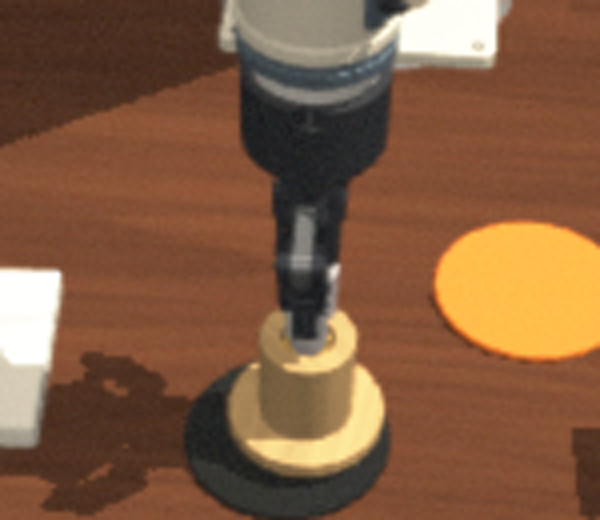

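The foot hangs jammed on the post: the wrist reads 8 N and there is a visible gap above the pad. I'll lift higher.

```bash
python3 -m handwheel '[{"x":0,"y":0,"z":-2,"spin":0,"fingers":1},{"x":0,"y":0,"z":-5,"spin":0,"fingers":1},{"x":0,"y":0,"z":-9,"spin":0,"fingers":1},{"x":0,"y":0,"z":-13,"spin":0,"fingers":1},{"x":0,"y":0,"z":-17,"spin":0,"fingers":1},{"x":0,"y":0,"z":-21,"spin":0,"fingers":1},{"x":0,"y":0,"z":-25,"spin":0,"fingers":1},{"x":0,"y":0,"z":-28,"spin":0,"fingers":1},{"x":0,"y":0,"z":-30,"spin":0,"fingers":1},{"x":0,"y":0,"z":-30,"spin":0,"fingers":1}]'; python3 d.py
python3 d.py 463.2 -241.6 139
```

```text
clock: 18.83
tool_pos: [0.4952, -0.0019, 0.1398]
orientation: [0.707, 0.707, 0.0, 0.0]
wrist_force: [-1.2, -0.1, -7.5]
finger_gap: 0.0305
t 18.83 tcp [495.2  -1.9 139.8] gap 30.5 F [-1.18 -0.09 -7.48] q [-0.03  0.37  1.98  0.    0.79 -0.03]
yaw_y 0.03 tilt z [ 9.e-04 -0.e+00 -1.e+00]
t 18.83 tcp [495.2  -1.9 139.8] gap 30.5 F [-1.18 -0.09 -7.48] q [-0.03  0.37  1.98  0.    0.79 -0.03]
yaw_y 0.03 tilt z [ 9.e-04 -0.e+00 -1.e+00]
tool shift mm [-239.7  -32.2    0.7]
```

```bash
python3 -m handwheel '[{"x":-1,"y":0,"z":0,"spin":0,"fingers":1},{"x":-4,"y":-1,"z":0,"spin":0,"fingers":1},{"x":-9,"y":-1,"z":0,"spin":0,"fingers":1},{"x":-16,"y":-2,"z":0,"spin":0,"fingers":1},{"x":-25,"y":-3,"z":0,"spin":0,"fingers":1},{"x":-36,"y":-5,"z":0,"spin":0,"fingers":1},{"x":-49,"y":-7,"z":0,"spin":0,"fingers":1},{"x":-63,"y":-9,"z":0,"spin":0,"fingers":1},{"x":-78,"y":-11,"z":0,"spin":0,"fingers":1},{"x":-94,"y":-13,"z":0,"spin":0,"fingers":1}]'
python3 -m handwheel '[{"x":-17,"y":-2,"z":0,"spin":0,"fingers":1},{"x":-34,"y":-4,"z":0,"spin":0,"fingers":1},{"x":-51,"y":-6,"z":0,"spin":0,"fingers":1},{"x":-68,"y":-9,"z":0,"spin":0,"fingers":1},{"x":-84,"y":-11,"z":0,"spin":0,"fingers":1},{"x":-99,"y":-13,"z":0,"spin":0,"fingers":1},{"x":-112,"y":-15,"z":0,"spin":0,"fingers":1},{"x":-123,"y":-16,"z":0,"spin":0,"fingers":1},{"x":-132,"y":-17,"z":0,"spin":0,"fingers":1},{"x":-139,"y":-18,"z":0,"spin":0,"fingers":1}]'
python3 d.py 463.2 -241.6 139
```

```text
clock: 19.67
tool_pos: [0.4815, -0.0974, 0.1392]
orientation: [0.707, 0.707, -0.0, -0.0]
wrist_force: [-0.2, -0.2, -9.0]
finger_gap: 0.0302
clock: 20.5
tool_pos: [0.4639, -0.236, 0.1392]
orientation: [0.707, 0.707, 0.0, 0.0]
wrist_force: [0.1, 0.2, -7.9]
finger_gap: 0.0303
t 20.5 tcp [ 463.9 -236.   139.2] gap 30.3 F [ 0.1   0.16 -7.86] q [-0.49  0.4   1.92 -0.    0.81 -0.49]
yaw_y -0.01 tilt z [ 0. -0. -1.]
tool shift mm [-5.6 -0.7  0.2]
```

```bash
python3 -m handwheel '[{"x":-1,"y":0,"z":1,"spin":0,"fingers":1},{"x":-3,"y":-1,"z":3,"spin":0,"fingers":1},{"x":-4,"y":-1,"z":6,"spin":0,"fingers":1},{"x":-5,"y":-1,"z":9,"spin":0,"fingers":1},{"x":-5,"y":-1,"z":12,"spin":0,"fingers":1},{"x":-5,"y":-1,"z":15,"spin":0,"fingers":1},{"x":-5,"y":-1,"z":18,"spin":0,"fingers":1},{"x":-5,"y":-1,"z":20,"spin":0,"fingers":1},{"x":-5,"y":-1,"z":21,"spin":0,"fingers":1},{"x":-5,"y":-1,"z":21,"spin":0,"fingers":1}]'
python3 d.py 463.2 -241.6 113.2
python3 - <<'E'
from bench import camera
import cv2,numpy as np
p,d=camera("scene"); q=p[70:220,170:320]; np.savez('pics/f.npz',p=p,d=d)
cv2.imwrite("pics/f.png",cv2.resize(q,None,fx=4,fy=4,interpolation=cv2.INTER_CUBIC)[:,:,::-1])
E
```

```text
clock: 21.33
tool_pos: [0.463, -0.2398, 0.1179]
orientation: [0.707, 0.707, -0.0, -0.0]
wrist_force: [0.9, -0.6, -8.2]
finger_gap: 0.0303
t 21.33 tcp [ 463.  -239.8  117.9] gap 30.3 F [ 0.93 -0.56 -8.17] q [-0.5   0.44  1.93 -0.    0.77 -0.5 ]
yaw_y 0.04 tilt z [-4.e-04  2.e-04 -1.e+00]
tool shift mm [-1.8  0.2  4.7]
```

View pics/f.png

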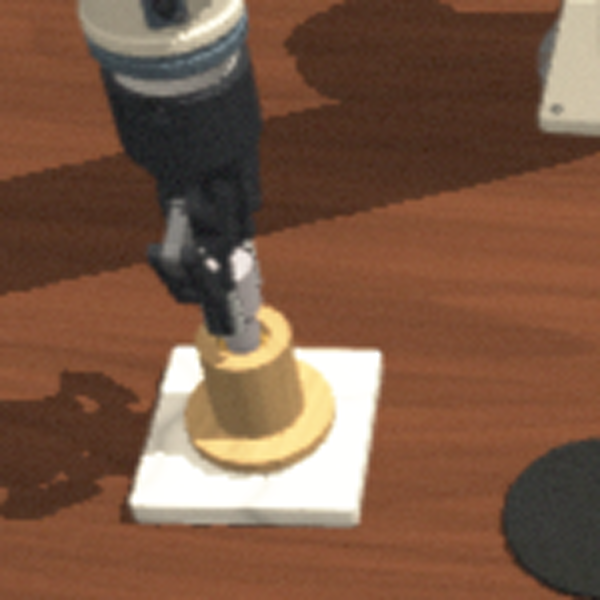

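The stand hovers centred over the slab: flange centre at about crop (261,413), slab centre at (262,432), and the 17 mm height difference accounts for about 20 px. Now I lower it gently.

```bash
python3 -m handwheel '[{"x":-0.5,"y":0,"z":0.5,"spin":0,"fingers":1},{"x":-1,"y":0,"z":1,"spin":0,"fingers":1},{"x":-1.5,"y":0,"z":1.5,"spin":0,"fingers":1},{"x":-1.5,"y":0,"z":2,"spin":0,"fingers":1},{"x":-1.5,"y":0,"z":2.5,"spin":0,"fingers":1},{"x":-1.5,"y":0,"z":3,"spin":0,"fingers":1},{"x":-1.5,"y":0,"z":3.3,"spin":0,"fingers":1},{"x":-1.5,"y":0,"z":3.6,"spin":0,"fingers":1},{"x":-1.5,"y":0,"z":3.9,"spin":0,"fingers":1},{"x":-1.5,"y":0,"z":4.2,"spin":0,"fingers":1}]'
python3 d.py
```

```text
clock: 22.22
tool_pos: [0.4631, -0.2414, 0.114]
orientation: [0.707, 0.707, -0.0, 0.0]
wrist_force: [0.1, 0.6, -7.6]
finger_gap: 0.0307
t 22.22 tcp [ 463.1 -241.4  114. ] gap 30.7 F [ 0.12  0.62 -7.6 ] q [-0.5   0.45  1.93 -0.    0.76 -0.5 ]
yaw_y 0.03 tilt z [ 1.e-04 -1.e-04 -1.e+00]
```

```bash
python3 -m handwheel '[{"x":0,"y":0,"z":0.1,"spin":0,"fingers":1},{"x":0,"y":0,"z":0.2,"spin":0,"fingers":1},{"x":0,"y":0,"z":0.3,"spin":0,"fingers":1},{"x":0,"y":0,"z":0.4,"spin":0,"fingers":1},{"x":0,"y":0,"z":0.5,"spin":0,"fingers":1},{"x":0,"y":0,"z":0.6,"spin":0,"fingers":1},{"x":0,"y":0,"z":0.7,"spin":0,"fingers":1},{"x":0,"y":0,"z":0.8,"spin":0,"fingers":1},{"x":0,"y":0,"z":0.9,"spin":0,"fingers":1},{"x":0,"y":0,"z":0.9,"spin":0,"fingers":1}]'
python3 d.py
```

```text
clock: 23.05
tool_pos: [0.463, -0.2415, 0.1134]
orientation: [0.707, 0.707, -0.0, -0.0]
wrist_force: [-4.0, 0.3, -1.7]
finger_gap: 0.0303
t 23.05 tcp [ 463.  -241.5  113.4] gap 30.3 F [-3.96  0.33 -1.66] q [-0.5   0.45  1.93 -0.    0.76 -0.5 ]
yaw_y 0.03 tilt z [-1.e-04 -1.e-04 -1.e+00]
```

```bash
python3 -m handwheel '[{"x":0,"y":0,"z":0.1,"spin":0,"fingers":1},{"x":0,"y":0,"z":0.2,"spin":0,"fingers":1},{"x":0,"y":0,"z":0.3,"spin":0,"fingers":1},{"x":0,"y":0,"z":0.4,"spin":0,"fingers":1},{"x":0,"y":0,"z":0.5,"spin":0,"fingers":1},{"x":0,"y":0,"z":0.6,"spin":0,"fingers":1},{"x":0,"y":0,"z":0.6,"spin":0,"fingers":1},{"x":0,"y":0,"z":0.6,"spin":0,"fingers":1},{"x":0,"y":0,"z":0.6,"spin":0,"fingers":1},{"x":0,"y":0,"z":0.6,"spin":0,"fingers":1}]' 20
python3 d.py
```

```text
clock: 23.88
tool_pos: [0.4632, -0.2416, 0.1133]
orientation: [0.707, 0.707, -0.0, 0.0]
wrist_force: [-5.2, 0.6, 8.0]
finger_gap: 0.0303
t 23.88 tcp [ 463.2 -241.6  113.3] gap 30.3 F [-5.16  0.59  8.04] q [-0.5   0.45  1.93 -0.    0.76 -0.5 ]
yaw_y 0.03 tilt z [ 3.e-04 -4.e-04 -1.e+00]
```

The stand is down with about 10 N extra press, well under 45 N. I'm opening the jaws.

```bash
python3 -m handwheel '[{"x":0,"y":0,"z":-0.2,"spin":0,"fingers":1},{"x":0,"y":0,"z":-0.3,"spin":0,"fingers":1},{"x":0,"y":0,"z":-0.3,"spin":0,"fingers":0},{"x":0,"y":0,"z":-0.3,"spin":0,"fingers":-0.5},{"x":0,"y":0,"z":-0.3,"spin":0,"fingers":-1},{"x":0,"y":0,"z":-0.3,"spin":0,"fingers":-1},{"x":0,"y":0,"z":-0.3,"spin":0,"fingers":-1},{"x":0,"y":0,"z":-0.3,"spin":0,"fingers":-1},{"x":0,"y":0,"z":-0.3,"spin":0,"fingers":-1},{"x":0,"y":0,"z":-0.3,"spin":0,"fingers":-1}]'
python3 d.py
```

```text
clock: 24.72
tool_pos: [0.4631, -0.2414, 0.1128]
orientation: [0.707, 0.707, 0.0, 0.0]
wrist_force: [0.2, 0.1, -0.6]
finger_gap: 0.0854
t 24.72 tcp [ 463.1 -241.4  112.8] gap 85.4 F [ 0.24  0.14 -0.56] q [-0.5   0.45  1.93 -0.    0.76 -0.5 ]
yaw_y 0.03 tilt z [ 0. -0. -1.]
```

```bash
python3 -m handwheel '[{"x":0,"y":0,"z":-4,"spin":0,"fingers":-1},{"x":0,"y":0,"z":-12,"spin":0,"fingers":-1},{"x":0,"y":0,"z":-25,"spin":0,"fingers":-1},{"x":0,"y":0,"z":-42,"spin":0,"fingers":-1},{"x":0,"y":0,"z":-60,"spin":0,"fingers":-1},{"x":0,"y":0,"z":-80,"spin":0,"fingers":-1},{"x":0,"y":0,"z":-100,"spin":0,"fingers":-1},{"x":0,"y":0,"z":-118,"spin":0,"fingers":-1},{"x":0,"y":0,"z":-130,"spin":0,"fingers":-1},{"x":0,"y":0,"z":-135,"spin":0,"fingers":-1}]'
python3 -m handwheel '[{"x":10,"y":0,"z":0,"spin":0,"fingers":-1},{"x":35,"y":0,"z":0,"spin":0,"fingers":-1},{"x":65,"y":0,"z":0,"spin":0,"fingers":-1},{"x":100,"y":0,"z":0,"spin":0,"fingers":-1},{"x":135,"y":0,"z":0,"spin":0,"fingers":-1},{"x":170,"y":0,"z":0,"spin":0,"fingers":-1},{"x":205,"y":0,"z":0,"spin":0,"fingers":-1},{"x":235,"y":0,"z":0,"spin":0,"fingers":-1},{"x":255,"y":0,"z":0,"spin":0,"fingers":-1},{"x":260,"y":0,"z":0,"spin":0,"fingers":-1}]'
python3 - <<'E'
from bench import camera
import cv2
from h import *
for n in("scene","top"):
    p,d=camera(n); np.savez(f'pics/g_{n}.npz',p=p,d=d); cv2.imwrite(f"pics/g_{n}.png",p[:,:,::-1])
    P=pts(n,d);x,y,z=np.moveaxis(P,-1,0); ok=(d>0)&(np.hypot(x-.463,y+.2415)<.09)
    for nm,lo,hi,zz in(("top",.13,.17,None),("boss",.088,.098,.094),("slab",.016,.024,.020),("flange",.028,.036,.032)):
        m=(ok&(z>lo)&(z<hi)).astype(np.uint8)
        if m.sum()<10: print(n,nm,'few');continue
        zt=np.percentile(z[m>0],[50,98]); zz=zz or zt[0]
        if nm=="top": m=(ok&(z>zt[0]-.004)).astype(np.uint8)
        c=np.argwhere(m)[:,::-1]; W=np.array([plane(n,u,v,zz)[:2]*1000 for u,v in c],np.float32)
        h=cv2.convexHull(W); print(n,nm,np.round(zt,4),cv2.minEnclosingCircle(h) if nm!="slab" else cv2.minAreaRect(h))
E
```

```text
clock: 25.55
tool_pos: [0.464, -0.2419, 0.2507]
orientation: [0.707, 0.707, 0.001, 0.002]
wrist_force: [1.3, 0.2, 0.1]
finger_gap: 0.0853
clock: 26.38
tool_pos: [0.4617, 0.0216, 0.247]
orientation: [0.706, 0.708, -0.0, -0.001]
wrist_force: [-0.2, 0.7, -0.2]
finger_gap: 0.0854
scene top [0.1493 0.1525] ((464.2313232421875, -240.5289306640625), 18.841279983520508)
scene boss [0.093  0.0965] ((466.6573181152344, -239.57704162597656), 30.373952865600586)
scene slab [0.0196 0.0225] ((466.1778564453125, -240.70152282714844), (143.71139526367188, 139.46951293945312), 4.829118251800537)
scene flange [0.0317 0.0345] ((465.85931396484375, -239.20156860351562), 48.60170364379883)
top top [0.1506 0.1562] ((462.4768371582031, -240.87159729003906), 16.140159606933594)
top boss [0.0935 0.0976] ((460.873046875, -240.76402282714844), 29.08416175842285)
top slab [0.02   0.0237] ((461.1260986328125, -242.32574462890625), (139.65185546875, 139.91860961914062), 4.992098808288574)
top flange [0.0319 0.0357] ((462.5909423828125, -239.2071533203125), 76.73094940185547)
```

View pics/g_scene.png

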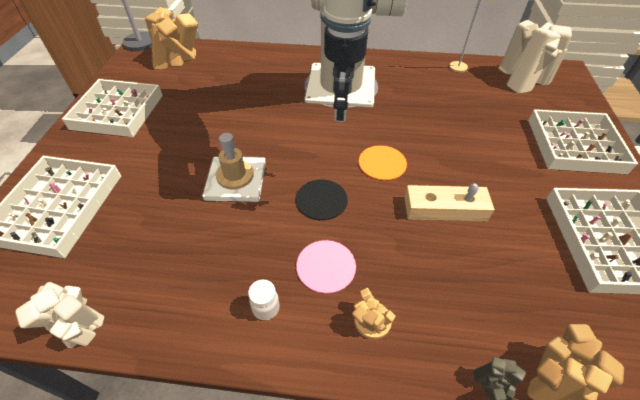

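View pics/g_top.png

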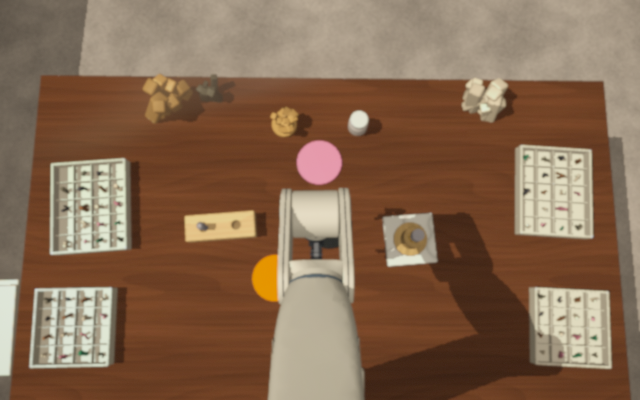

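The stand is on the slab at scene (236,180), within about 2 mm of its centre. The boss, slab and post top are aligned. The post's top is about 150.5 mm up, so its lower end sits about 25 mm above the foot's underside. I'll let the arm settle and hand in.

```bash
python3 -m handwheel '[{"x":0,"y":0,"z":0,"spin":0,"fingers":-1},{"x":0,"y":0,"z":0,"spin":0,"fingers":-1},{"x":0,"y":0,"z":0,"spin":0,"fingers":-1},{"x":0,"y":0,"z":0,"spin":0,"fingers":-1},{"x":0,"y":0,"z":0,"spin":0,"fingers":-1},{"x":0,"y":0,"z":0,"spin":0,"fingers":-1},{"x":0,"y":0,"z":0,"spin":0,"fingers":-1},{"x":0,"y":0,"z":0,"spin":0,"fingers":-1},{"x":0,"y":0,"z":0,"spin":0,"fingers":-1},{"x":0,"y":0,"z":0,"spin":0,"fingers":-1}]'
python3 -c "
from bench import ticket
print(ticket.job_done())"
```

```text
clock: 27.32
tool_pos: [0.463, 0.0186, 0.2479]
orientation: [0.707, 0.707, 0.0, 0.0]
wrist_force: [-0.0, 1.5, 0.6]
finger_gap: 0.0852
the job is handed in; nothing more can be done
None
```

The stand is assembled and standing upright in the middle of the stone slab, let go; I handed the job in at about 27 s. No verdict is reported, so the results below are my own readings.

- **Assembly:** I pulled the post from the rack and seated it in the socket. Contact was felt with its lower end about 29.5 mm above the foot's underside. I then pushed in roughly 1 mm steps to about 16 N, judged from the wrist force, which puts the pad load near 24 N.
- **Lift and placing:** I lifted the stand by the post head alone, with the wrist reading about 8 N. Setting it down pressed the slab with about 18 N at most, the stand's weight included, by the wrist readings.
- **Final check:** In both views the foot's centre is within about 2 mm of the slab's centre. The post's top is about 150 mm up, so its lower end is about 25 mm above the foot's underside. The spare, cluster and jar look unmoved in the pictures, though I did not measure them.

**Disagreements:**
- The two cameras differed by about 4–5 mm in x throughout. I averaged them, and the grip and socket fit agreed with that average.
- In the last check the flange fit in the top view came out far too large (77 mm radius, should be 48). I ignored it and relied on the boss and post-top fits.
- A side force of 2–5 N in x showed while pushing and setting down. It was gone once I let go.

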